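Load the climate chamber and shut its door on the catch

ROBOT

A 6-joint arm with a two-finger parallel gripper is mounted at the origin on a cart in front of the work surface, level with it; the furniture and walls round the work are solid. World frame = base frame: x ahead of the robot, y to its left, z up, the work surface at z = 0. Lengths are in mm, angles in rad, forces in N, time in s.
With the tool pointing down it reaches from about 325 to 750 mm from the base axis. Payload 7.6 kg.
Tool frame: the origin (TCP) lies between the finger pads; the fingertips stand 19 mm ahead of it and the grasp point (between the pads) is the TCP; z points along the fingers, y is the line along which they close (so a half turn about z gives the same grasp; the last joint's range is limited). The gripper opens to 85 mm and grips with 20 to 120 N. Pads are 22 mm wide; open, the fingers measure 114 mm over their backs; the gripper's body (76 mm by 85 mm) begins 54 mm behind the grasp point. The pads swing forward as they close: fully open they stand 13 mm farther back than shut.
Start: joints at [1.164, 0.052, 1.401, -0, 1.689, -0.07], TCP at [173.48, 495.529, 250.323] pointing down, gripper open.
Joint ranges: [-2.9, 2.9], [-0.91, 2.17], [0.12, 2.37], [-1.06, 4.2], [0.26, 2.73], [-2.93, 2.93]. Speed limits (rad/s): [2.57, 2.57, 3.01, 3.14, 3.14, 3.14].

INTERFACE

Orientations are given as a unit quaternion [w, x, y, z].
In Python, from workcell import movep, servo_line, set_joints, ungrasp, close_gripper, sleep, inverse_kinematics, get_obs, grab_frame, MotionError, job_done gives the robot as it stands. Calls block until the motion is done:
- movep(position, orientation): joint-space move of the TCP to a pose.
- servo_line(position, vel=150, rotation=None): straight line of the TCP; rotation=None keeps the orientation; vel is the mean speed in mm/s.
- set_joints(angles): joint-space move.
- ungrasp() and close_gripper(): open the fingers fully, or close them until they stop; the grip force is fixed at half the most.
- sleep(seconds).
- inverse_kinematics(position, orientation): joint angles nearest the present ones, or None.
- get_obs(): the state.
- grab_frame(name): name is "scene" or "top" or "wrist"; returns a dict with "pixels" (420x560x3 uint8, blue, green, red), "mtx" (3x3 intrinsics, pixels), "k1" (the pictures are not rectified: a ray, as slopes to the right and down, at radius r is drawn at 1 + k1 r^2 times it, then the intrinsics apply), "camera_from_world" (4x4, takes a point from world to camera coordinates). Camera axes: x right, y up, looking along -z (the intrinsics and any distortion apply to the point x, -y, -z); pixel columns grow to the right and rows downward; lengths in mm; the calibration is good to about 2 mm. A picture is of the moment at which its call begins. There is no depth.
A pose or a line that the arm cannot do raises MotionError and nothing moves.
- job_done(): hands the job in; it is judged then, once.
The state is a dict: "time_s": time; "joint_positions": joint angles; "qvel": joint speeds; "tau": joint torques, N m; "tool_pos": TCP position; "ee_rot": TCP orientation; "ft_force": force on the tool from outside, world axes, zero at the start; "wrist_torque": the same for the moment, N m; "opening": finger opening in mm; "grasp_force": force on a finger pad.
Only numpy, scipy, OpenCV 4.12 (cv2) and the standard library are available. Lean on these libraries where they do the work, as an engineer would, in place of code of your own. Each camera call takes 0.05 s, during which the arm holds its last target. There are 200 camera calls.

TASK

Stand the white thermo-hygrometer upright in the middle of the round plate inside the small climate chamber, keeping it upright all the way and leaving the steel sleeve beside it where it is. Then push the chamber's door shut until its catch snaps and holds it fully home by itself; press only as hard as the catch needs, never force the door.

Things in the scene. Friction and masses are not known exactly. Their poses are not given: they have to be found in the camera images.
- hygrometer_center (a point): Centre of the loose white thermo-hygrometer with a display, 50 mm above its underside; it stands right of the chamber's front. Flat case 22 mm thick (its x), 72 mm wide (its y), 100 mm high (its z), on a foot 38 (x) by 60 mm (y), 5 mm high; the display faces its -x. 0.1 to 0.17 kg. Grip it across the 22 mm. In the chamber it may face any way.
- plate_center (a point): Centre of the upper face of the fixed round dark plate, 120 mm across, on the chamber's floor, 28 mm above the desk and 70 mm behind the plane of the chamber's front opening. Its axes are the chamber's: +x points into the chamber, +y to its left, +z up.
- chamber: Fixed white climate chamber, 260 wide (y), 165 deep (x), 310 mm high, open only at its front (-x). Origin on the desk, mid-width, 80 mm behind the opening, which is 236 mm wide, 24 to 298 mm above the desk. The roof covers all the inside, so reach in tilted from the front. The catch block stands inside at the right wall (35 mm off it, up to 80 mm above the desk); its stop juts out of the opening up to 18 mm.
- door (a joint): Door hinge, rad. 0: door right against the chamber's front; grows as it swings out to the left (1.57: square). Stays where left when open. Shutting it, a spring roller resists, 8 to 14 N at door_push, from 0.06 before home, until some 0.015 before home the door snaps onto a firm stop and is held. Catch and stop depth differ at each start and are not measured: home is anywhere from 0.00 to 0.07. Not caught, it springs back.
- door_hinge (a point): Point on the vertical hinge axis at the chamber's left front edge, 160 mm above the desk, mid-thickness of the door. The door is a grey frame round a clear window, 14 mm thick, 14 to 306 mm above the desk. Axes turn with the door: -y runs along it to its free edge, 264 mm away; +x is the direction to push it shut, -x the outer side.
- door_push (a point): A point to push on the door's outer face, 170 mm from the hinge axis, 230 mm above the desk, 76 mm below the door's top edge; axes as at door_hinge, +x the way to push. More than 30 N on the nearly shut door (below 0.15 rad) counts as forcing it. The face is flat but for a black pull strip 10 mm proud, 248 to 262 mm from the hinge, 100 to 220 mm above the desk.
- sleeve_steel: Loose bystander: grey steel sleeve, a standing cylinder 33 mm across and 120 mm high; origin at the centre of its underside. It stands behind and right of the hygrometer.
There are look-alikes about, which are no part of the job. There is more than one size of the part that bears hygrometer_center; the job needs the middle-sized.

How it is judged:
By the outcome, as a careful person would: the job done as asked, in the order asked, and still so for the second after the job is handed in, with the robot touching nothing.
It also fails if it takes over 69 s, if anything falls off the work surface, if the arm or the gripper's body presses on something with over 40 N, if the wrist force passes 120 N, or if a joint passes its speed limit or range.

## Working session

There is one attempt and no reset: what is moved stays moved. The work goes in short steps, each a Python script; the robot and the scene stay as the last script left them, time stands still between calls to the robot, and variables do not carry over. Pictures are saved under pics/ and viewed, at most 10 in all, crops included, and the job is handed in when it is done.

```bash
mkdir -p pics; ls; cat > h.py <<'E'
import numpy as np, cv2
from workcell import *
from scipy.spatial.transform import Rotation as R
def grab(n,f=None):
    d=grab_frame(n); d={k:(np.array(v) if k!='k1' else v) for k,v in d.items()}
    if f: cv2.imwrite('pics/'+f,d['pixels'])
    return d
def ray(d,u,v):
    K=d['mtx']; D=np.array([d['k1'],0,0,0,0],float)
    p=cv2.undistortPointsIter(np.array([[[u,v]]],float),K,D,None,None,(3,50,1e-10))[0,0]
    T=d['camera_from_world']; Rm=T[:3,:3]
    return -Rm.T@T[:3,3], Rm.T@np.array([p[0],-p[1],-1.])
def onz(d,u,v,z):
    o,r=ray(d,u,v); return o+r*(z-o[2])/r[2]
def proj(d,P):
    T=d['camera_from_world']; c=T[:3,:3]@np.array(P,float)+T[:3,3]
    x,y=c[0]/-c[2],-c[1]/-c[2]; s=1+d['k1']*(x*x+y*y)
    q=d['mtx']@[x*s,y*s,1]; return q[:2]
E
python3 - <<'E'
from h import *
a=grab('scene','s1.png');b=grab('top','t1.png')
for d in(a,b):
    T=d['camera_from_world'];print(-T[:3,:3].T@T[:3,3],d['mtx'][0],d['k1'])
print(get_obs())
E
```

```text
pics
[ 167.94633357 -839.7903674  1036.17721112] [513.66033472   0.         282.65532343] -0.12306830151069172
[ -13.58270655 -205.11477535  983.90956845] [406.67033451   0.         276.18545233] 0.004558328848958729
{'time_s': 0.1, 'joint_positions': array([ 1.16372215e+00,  5.27737156e-02,  1.40162277e+00,  5.00876544e-07,
        1.68859142e+00, -7.03299119e-02]), 'qvel': array([ 0.00169299, -0.00099889, -0.00181609, -0.00117497, -0.00035486,
       -0.00165047]), 'tau': array([ 1.23060254e-03, -3.82578671e+01, -3.60987961e+01, -3.00875843e-05,
        4.74363464e-03,  5.19958451e-05]), 'tool_pos': array([173.36637135, 495.2955692 , 249.55687298]), 'ee_rot': array([-1.65189339e-04,  1.67577655e-01,  9.85858632e-01, -6.77785700e-04]), 'ft_force': array([ 0.29875686, -0.89814164, -0.0501753 ]), 'wrist_torque': array([ 0.0928318 , -0.02668399, -0.00356675]), 'grasp_force': 0.0, 'opening': 85.7244864032542}
```

View pics/s1.png

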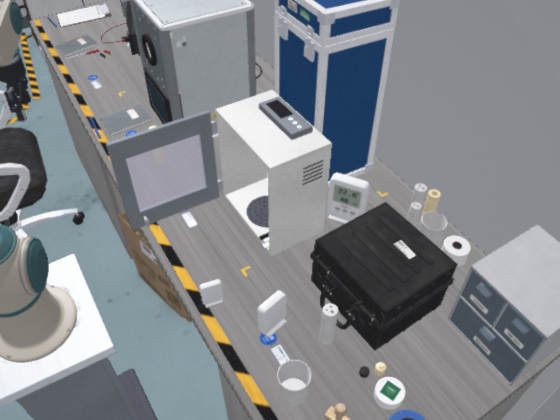

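View pics/t1.png

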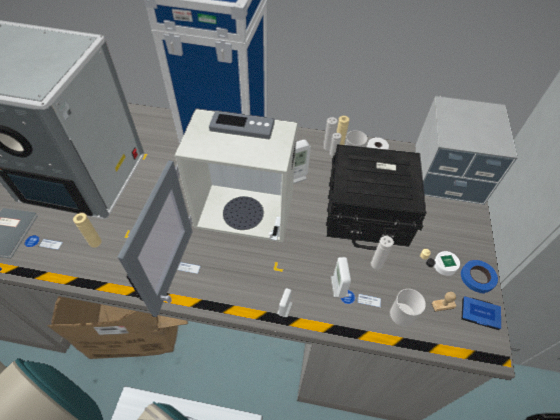

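The scene shows three white thermo-hygrometers: small at scene (211,293) / top (285,302), one at scene (272,313) / top (342,277), and a large one at scene (348,197) / top (302,160) to the right of the chamber. The grey sleeve is at scene (329,323) / top (381,253), behind and right of the second, so the second is the likely target. The round plate is at top (243,212), and the door stands open at about 1.5–2 rad. I'll confirm with an enlarged crop and measure.

```bash
python3 - <<'E'
from h import *
t=cv2.imread('pics/t1.png');s=cv2.imread('pics/s1.png')
a=cv2.resize(t[150:330,110:410],None,fx=2.6,fy=2.6,interpolation=cv2.INTER_CUBIC)
cv2.imwrite('pics/c1.png',a)
b=cv2.resize(s[180:380,180:350],None,fx=3,fy=3,interpolation=cv2.INTER_CUBIC)
cv2.imwrite('pics/c2.png',b)
d=grab('top');e=grab('scene')
for p in [(243,212),(342,292),(285,312)]:print('top',p,onz(d,*p,28 if p[0]==243 else 0))
g=cv2.cvtColor(t,cv2.COLOR_BGR2GRAY);m=((g<95)).astype(np.uint8);m[:190]=0;m[235:]=0;m[:,:215]=0;m[:,268:]=0
n,l,st,c=cv2.connectedComponentsWithStats(m)
for i in range(1,n):
    if st[i,4]>100:print(st[i],c[i],onz(d,*c[i],28))
E
```

```text
top (243, 212) [651.26313009   1.06865059  28.        ]
top (342, 292) [ 469.97898122 -306.4353786     0.        ]
top (285, 312) [ 387.60786533 -169.37430887    0.        ]
[ 223  197   40   33 1006] [242.75646123 212.7166998 ] [648.63245187   1.16447038  28.        ]
```

View pics/c1.png

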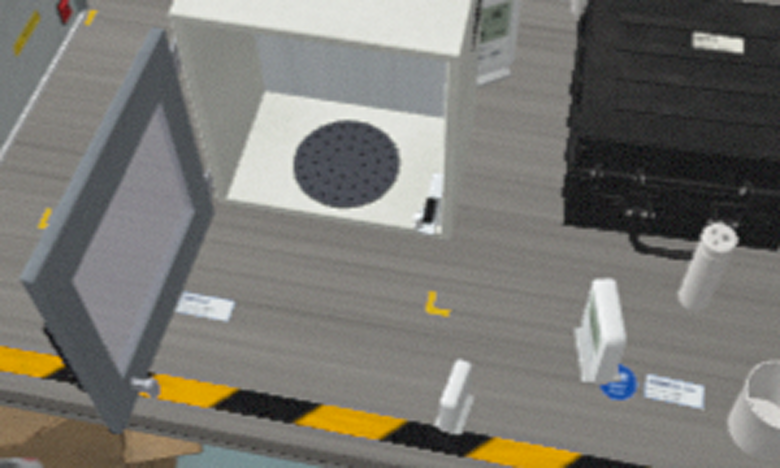

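View pics/c2.png

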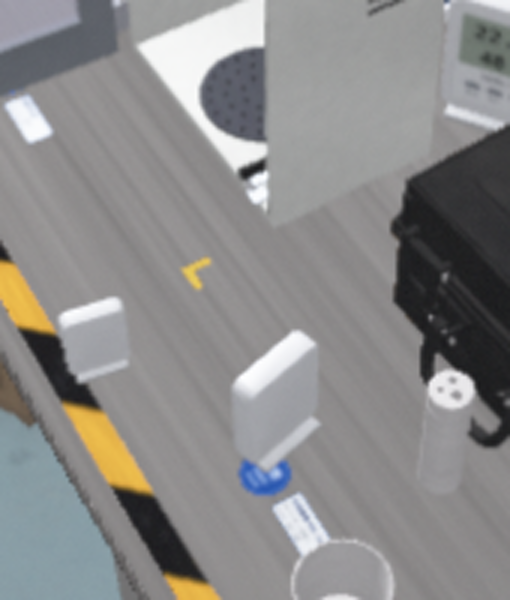

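The crop confirms it. The object at top (342,277) / scene (272,313) is clearly larger than the small one at top (285,302) and smaller than the one by the chamber wall, and it stands beside the sleeve. Its display faces left, toward the chamber's y side. The catch block is at top (275,228).

```bash
python3 - <<'E'
from h import *
d=grab('top');e=grab('scene')
def top(d,x0,x1,y0,y1,z,th):
    g=cv2.cvtColor(d['pixels'],cv2.COLOR_BGR2GRAY)
    m=np.zeros_like(g);m[y0:y1,x0:x1]=g[y0:y1,x0:x1]>th
    n,l,st,c=cv2.connectedComponentsWithStats(m);i=1+np.argmax(st[1:,4])
    pts=np.array([onz(d,u,v,z)[:2] for v,u in zip(*np.where(l==i))],np.float32)
    print(th,st[i],cv2.minAreaRect(pts))
for th in(205,215,225,235):
    top(e,255,292,286,340,100,th);top(d,328,355,250,300,100,th)
def line(n,d,pts,z):
    P=[onz(d,*p,z) for p in pts];v=P[1]-P[0]
    print(n,P[0].round(1),P[1].round(1),'len',np.hypot(*v[:2]).round(1),'ang',np.arctan2(v[1],v[0]).round(3))
line('roof front top',d,[(176,155),(292,170)],310)
line('roof front scene',e,[(217.5,110),(270,166)],310)
line('roof right scene',e,[(270,166),(330,142)],310)
line('door top T',d,[(173,162),(121,258)],306)
line('door top S',e,[(212,113),(109,143)],306)
line('floor front T',d,[(198,227),(280,240)],24)
g=cv2.cvtColor(e['pixels'],cv2.COLOR_BGR2GRAY)
# sleeve
print('sleeve top T',onz(d,386,241,120),'S',onz(e,180+452/3,180+390/3,120),'small T')
o=np.hstack([cv2.resize(e['pixels'][80:220,90:340],(500,280),interpolation=2),cv2.resize(e['pixels'][280:350,250:350],(300,210),interpolation=2)[:280].repeat(1,0) if 0 else cv2.resize(e['pixels'][275:345,250:320],(280,280),interpolation=2)])
u=np.hstack([cv2.resize(d['pixels'][100:255,110:310],(400,310),interpolation=2),cv2.resize(d['pixels'][245:307,310:390],(400,310),interpolation=2)])
u=cv2.resize(u,(780,302));cv2.imwrite('pics/c3.png',np.vstack([o,u]))
E
```

```text
205 [258 290  27  22 223] ((484.4541320800781, -294.8836975097656), (66.2621841430664, 19.448631286621094), 13.498895645141602)
205 [338 258  12  30 197] ((473.3206787109375, -295.2297058105469), (79.59500122070312, 24.927757263183594), 7.42147159576416)
215 [259 291  26  20 203] ((484.84539794921875, -294.90582275390625), (63.939762115478516, 18.091384887695312), 14.31087589263916)
215 [338 258  11  24 173] ((481.5613708496094, -293.89093017578125), (62.648284912109375, 19.17880630493164), 13.832039833068848)
225 [259 291  25  20 187] ((485.4179992675781, -294.418701171875), (61.774078369140625, 17.0308895111084), 13.952322959899902)
225 [338 258   9  23 107] ((482.326904296875, -291.6518249511719), (60.15384292602539, 13.957046508789062), 14.313070297241211)
235 [260 291  23  19 151] ((485.12359619140625, -293.1447448730469), (58.43022918701172, 15.185518264770508), 12.409772872924805)
235 [340 263   4  16  19] ((477.2174377441406, -289.4631652832031), (40.83173370361328, 2.8143646717071533), 13.733308792114258)
roof front top [580.8 126.1 310. ] [ 588.3 -139.5  310. ] len 265.7 ang -1.542
roof front scene [584.8 122.7 310. ] [ 587.9 -121.9  310. ] len 244.7 ang -1.558
roof right scene [ 587.9 -121.9  310. ] [ 746.3 -121.4  310. ] len 158.4 ang 0.004
door top T [562.3 127.5 306. ] [308.7 141.4 306. ] len 254.0 ang 3.087
door top S [570.  123.8 306. ] [316.3 144.5 306. ] len 254.5 ang 3.06
floor front T [578.2 114.3  24. ] [ 580.8 -120.8   24. ] len 235.1 ang -1.56
sleeve top T [ 570.15932402 -390.2964093   120.        ] S [ 572.42872828 -392.64910021  120.        ] small T
```

View pics/c3.png

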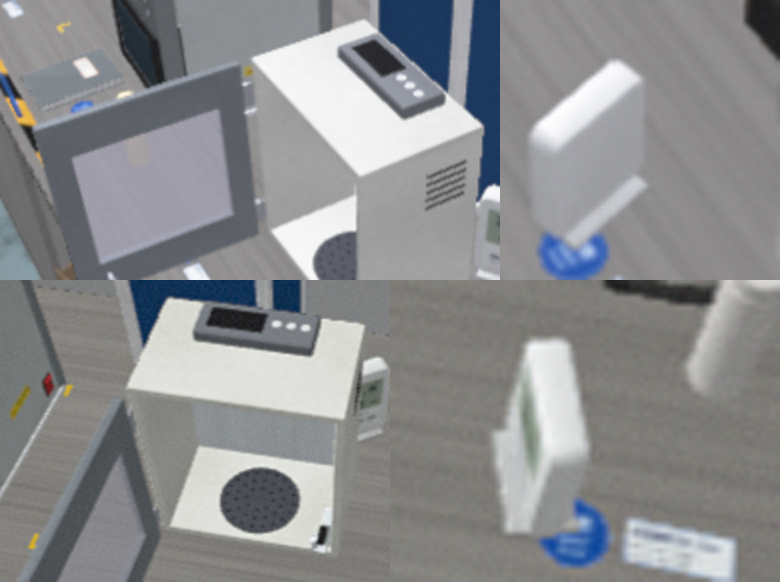

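The wrist grasp geometry is now known:

| Item | Estimate |
|---|---|
| Hygrometer | (483.5, -294.5), long axis at 0.24 rad |
| Plate | about (650, 1) |
| Chamber yaw | about 0 |
| Hinge | about (573, 125) |
| Door opening | about 1.64 rad |

Next I'll check the planned poses with IK.

```bash
cat >> h.py <<'E'
def ori(psi,th,s=1):
    z=np.array([np.cos(th)*np.cos(psi),np.cos(th)*np.sin(psi),-np.sin(th)])
    y=s*np.array([-np.sin(psi),np.cos(psi),0]); x=np.cross(y,z)
    return R.from_matrix(np.c_[x,y,z]).as_quat(scalar_first=True), z
TH=np.radians(38); PSI=0.24
H=np.array([483.5,-294.5]); PL=np.array([650.,1.]); OFF=8.; HG=66.
def gp(c,psi,zb): # TCP for object with centre c, underside height zb
    return np.array([c[0]-OFF*np.cos(psi),c[1]-OFF*np.sin(psi),zb+HG])
HINGE=np.array([573.,125.])
def doorpt(a,r=170.,gap=0,th=np.radians(40),lag=0.0,z=230):
    # tip contact point; door angle a; TCP such that tips touch outer face with gap
    along=np.array([-np.sin(a),-np.cos(a)]); push=np.array([np.cos(a),-np.sin(a)])
    p=HINGE+along*r-push*(7+gap); psi=-a+lag; q,zz=ori(psi,th,1)
    return np.r_[p,z]-19*zz,q
E
python3 - <<'E'
from h import *
f=lambda j: None if j is None else np.round(j,2)
for s in(1,-1):
    print('s',s)
    q,z=ori(PSI,TH,s);g=gp(H,PSI,0)
    for n,p in(('pick',g),('pre',g-100*z),('lift',g+[0,0,60])):print(n,f(inverse_kinematics(p,q)))
    q,z=ori(0,TH,s)
    for n,p in(('front',gp([470,1],0,60)),('place',gp(PL,0,28)),('over',gp(PL,0,50))):print(n,f(inverse_kinematics(p,q)))
for th in(30,45,60):
  for lag in(0,.5):
    for a in(1.7,1.4,1.0,.5,.1,0):
        p,q=doorpt(a,gap=20 if a>1.6 else 0,th=np.radians(th),lag=lag*a/1.6);
        q2=ori(-a+lag*a/1.6,np.radians(th),-1)[0]
        print(th,lag,a,p.round(),f(inverse_kinematics(p,q)),f(inverse_kinematics(p,q2)))
E
```

```text
s 1
pick [-0.98  0.15  1.91  1.06  1.01  2.92]
pre None
lift None
front None
place None
over [-0.08  0.04  1.91  0.23  0.29 -1.84]
s -1
pick [-0.98  0.15  1.91  1.06  1.01 -0.22]
pre [-1.16 -0.05  1.97  0.97  1.23 -0.18]
lift [-0.98  0.03  1.89  0.99  1.08 -0.09]
front None
place None
over [-0.08  0.04  1.91  0.23  0.29  1.3 ]
30 0 1.7 [410. 190. 240.] [ 0.7   0.36  1.34 -0.8   2.18  0.61] [ 0.7   0.36  1.34 -0.8   2.18 -2.53]
30 0 1.4 [401. 119. 240.] [ 0.68  0.07  1.67 -0.93  1.91  0.42] [ 0.68  0.07  1.67 -0.93  1.91 -2.72]
30 0 1.0 [417.  53. 240.] [ 0.59 -0.27  1.99 -1.05  1.52  0.14] None
30 0 0.5 [471. -13. 240.] [ 0.21 -0.62  2.23 -0.87  0.83 -0.49] [ 0.21 -0.62  2.23 -0.87  0.83  2.65]
30 0 0.1 [533. -42. 240.] [-0.18 -0.54  2.18  0.16  0.46 -1.76] [-0.18 -0.54  2.18  0.16  0.46  1.39]
30 0 0 [550. -45. 240.] [-0.25 -0.47  2.13  0.47  0.49 -2.12] [-0.25 -0.47  2.13  0.47  0.49  1.02]
30 0.5 1.7 [401. 189. 240.] [ 0.83  0.09  1.65 -0.96  1.85  0.37] [ 0.83  0.09  1.65 -0.96  1.85 -2.77]
30 0.5 1.4 [395. 117. 240.] [ 0.76 -0.21  1.93 -1.03  1.62  0.21] None
30 0.5 1.0 [413.  4
[... 1993 characters left out ...]
-1.64] [-0.16 -0.27  1.77  0.03  1.11  1.5 ]
60 0 0 [556. -45. 246.] [-0.19 -0.21  1.73  0.11  1.11 -1.78] [-0.19 -0.21  1.73  0.11  1.11  1.36]
60 0.5 1.7 [404. 182. 246.] [ 0.63 -0.1   1.63 -0.52  1.72  0.18] None
60 0.5 1.4 [399. 111. 246.] [ 0.5  -0.33  1.82 -0.52  1.58 -0.13] None
60 0.5 1.0 [419.  45. 246.] [ 0.27 -0.49  1.94 -0.43  1.39 -0.6 ] [ 0.27 -0.49  1.94 -0.43  1.39  2.55]
60 0.5 0.5 [476. -18. 246.] [-0.03 -0.45  1.91 -0.17  1.18 -1.23] [-0.03 -0.45  1.91 -0.17  1.18  1.91]
60 0.5 0.1 [540. -43. 246.] [-0.17 -0.27  1.77  0.06  1.11 -1.69] [-0.17 -0.27  1.77  0.06  1.11  1.46]
60 0.5 0 [556. -45. 246.] [-0.19 -0.21  1.73  0.11  1.11 -1.78] [-0.19 -0.21  1.73  0.11  1.11  1.36]
```

```bash
sed -i 's/^TH=.*; PSI/TH=np.radians(50); PSI/' h.py; python3 - <<'E'
from h import *
f=lambda j: None if j is None else np.round(j,2)
for s in(1,-1):
    print('s',s)
    q,z=ori(PSI,TH,s);g=gp(H,PSI,0)
    for n,p in(('pick',g),('pre',g-100*z),('lift',g+[0,0,50])):print(n,f(inverse_kinematics(p,q)))
    q,z=ori(0,TH,s)
    for n,p in(('front',gp([480,1],0,50)),('over',gp(PL,0,50)),('place',gp(PL,0,26)),('back',gp([480,1],0,80))):print(n,f(inverse_kinematics(p,q)))
E
```

```text
s 1
pick None
pre None
lift None
front [-0.12 -0.48  2.25  0.12  0.68 -1.76]
over [-0.08  0.08  1.78  0.09  0.59 -1.7 ]
place [-0.08  0.11  1.8   0.1   0.54 -1.71]
back [-0.12 -0.53  2.22  0.11  0.76 -1.74]
s -1
pick [-0.9   0.12  1.85  0.77  1.    0.05]
pre [-1.04 -0.08  1.88  0.72  1.21  0.08]
lift [-0.9   0.03  1.82  0.73  1.08  0.14]
front [-0.12 -0.48  2.25  0.12  0.68  1.39]
over [-0.08  0.08  1.78  0.09  0.59  1.44]
place [-0.08  0.11  1.8   0.1   0.54  1.43]
back [-0.12 -0.53  2.22  0.11  0.76  1.4 ]
```

```bash
python3 - <<'E'
from h import *
q,z=ori(PSI,TH,-1);g=gp(H,PSI,0)
p0=get_obs()['tool_pos']
servo_line([p0[0],p0[1],470],vel=300)
pre=g-90*z
j=inverse_kinematics(pre+[0,0,250],q)
print(j)
set_joints(j)
servo_line(pre,vel=250)
o=get_obs();print(o['time_s'],o['tool_pos'],pre)
grab('wrist','w1.png')
E
```

```text
[-1.02380765 -0.21138466  1.5047657   0.65972272  1.59377843  0.4101925 ]
5.3083 [ 420.05041277 -310.80925672  136.62888759] [ 419.53653485 -310.15292829  134.94399988]
```

View pics/w1.png

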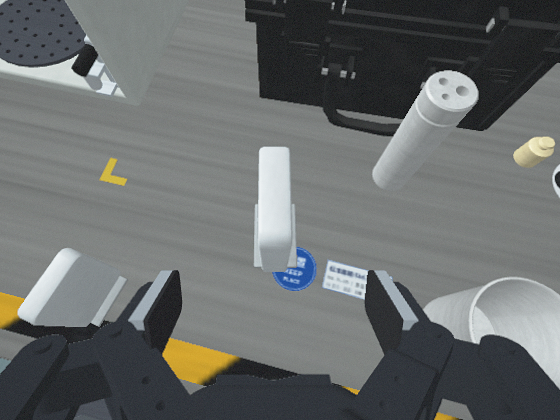

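The wrist view shows the hygrometer centred between the fingers: case columns 259–296, finger gap 160–390 (midpoint 275). The sleeve at (420,130) and the small hygrometer at (75,290) are clear of the path.

```bash
python3 - <<'E'
from h import *
q,z=ori(PSI,TH,-1);g=gp(H,PSI,0)
d=grab('wrist')
A,B=onz(d,274.5,152,100),onz(d,276,240,100)
print(A,B,np.arctan2((A-B)[1],(A-B)[0]),proj(d,[*H,100]))
servo_line(g,vel=120)
o=get_obs();print(o['tool_pos'],g,o['ft_force'])
close_gripper(); o=get_obs();print(o['opening'],o['grasp_force'],o['tool_pos'],o['ft_force'])
servo_line(o['tool_pos']+[0,0,50],vel=120); o=get_obs();print(o['opening'],o['grasp_force'],o['ft_force'],o['time_s'])
grab('scene','s2.png');grab('top','t2.png')
E
python3 - <<'E'
import cv2,numpy as np
a=cv2.imread('pics/s2.png')[200:380,190:390];b=cv2.imread('pics/t2.png')[180:360,250:450]
cv2.imwrite('pics/c4.png',np.hstack([cv2.resize(i,(400,360),interpolation=2) for i in(a,b)]))
E
```

```text
[ 514.23482066 -289.24738662  100.        ] [ 455.8866277  -304.39572542  100.        ] 0.2540117810799312 [271.01864106 194.98585766]
[ 475.79285387 -296.75156282   66.61363846] [ 475.7292962  -296.40162101   66.        ] [ 0.14263779 -0.40361826  1.01810393]
20.46889626877104 60.38199305534363 [ 475.70999502 -296.55531137   66.13820738] [-1.1914257  -0.32093854  1.42226774]
20.10378644849623 60.36331057548523 [-0.25557203 -0.73831127 -1.95884379] 7.4833
```

View pics/c4.png

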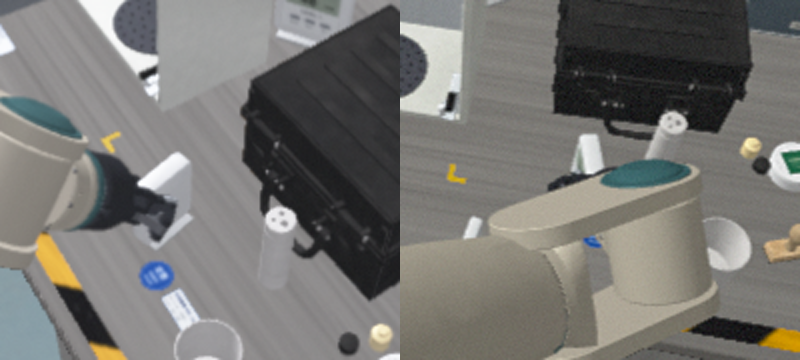

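Held upright and clear of the sleeve. Next I move it to the chamber.

```bash
sed -i 's/PL=np.array(\[650.,1.\])/PL=np.array([649.5,1.])/' h.py; python3 - <<'E'
from h import *
q0,z=ori(0,TH,-1)
N=3
for i in range(1,N+1):
    t=i/N; psi=PSI*(1-t); c=H*(1-t)+np.array([480,1.])*t
    servo_line(gp(c,psi,55),vel=160,rotation=ori(psi,TH,-1)[0])
o=get_obs();print(o['time_s'],o['tool_pos'],o['opening'],o['ft_force'])
servo_line(gp(PL,0,52),vel=130)
o=get_obs();print(o['time_s'],o['tool_pos'],o['opening'],o['ft_force'])
servo_line(gp(PL,0,33),vel=60); sleep(.2)
b=get_obs()['ft_force'][2]
for k in range(12):
    zz=32-k*0.7
    servo_line(gp(PL,0,zz),vel=20)
    o=get_obs(); f=o['ft_force'][2]-b
    if f>2.5: break
print(zz,f,o['tool_pos'],o['opening'],o['time_s'])
E
```

```text
9.8917 [4.72144459e+02 3.33311166e-01 1.20960794e+02] 20.3271413880583 [ 0.61160566  0.5323438  -1.63286347]
11.3417 [641.10976579   0.89720894 117.87651607] 20.326073384240136 [-0.01607977 -0.36873445 -0.472108  ]
27.1 5.188367667635948 [642.04115113   0.91617944  94.09607515] 20.377692805684852 14.0083
```

```bash
python3 - <<'E'
from h import *
q,z=ori(0,TH,-1)
ungrasp(); sleep(.2)
p=get_obs()['tool_pos']
servo_line(p-70*z,vel=120)
p=get_obs()['tool_pos']
servo_line([470,1,p[2]+10],vel=200)
o=get_obs();print(o['time_s'],o['tool_pos'],o['ft_force'])
grab('wrist','w2.png')
E
```

```text
16.375 [470.51153953   0.94105149 156.42687973] [0.73357228 1.06830234 0.1249175 ]
```

View pics/w2.png

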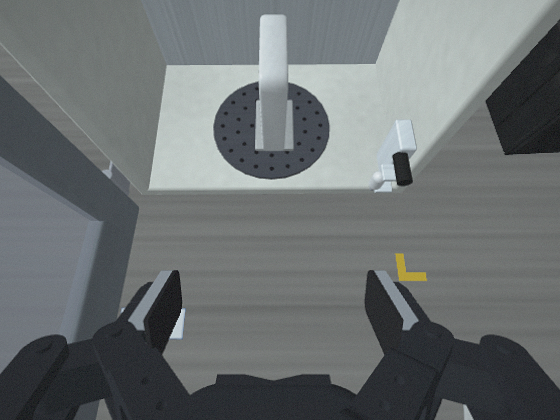

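The hygrometer stands upright with its foot centred at about (274,125), on the plate at (272,130). Now the door: I'll go over it to its outer (left) side.

```bash
sed -i 's/HINGE=np.array.*/HINGE=np.array([572.,131.])/; s/th=np.radians(40)/th=np.radians(45)/' h.py; python3 - <<'E'
from h import *
close_gripper()
p=get_obs()['tool_pos']
servo_line([400,1,430],vel=300)
p,q=doorpt(1.95)
up=p+np.array([0,0,190.])
j=inverse_kinematics(up,q);print(j,p)
if j is not None:
    set_joints(j); servo_line(p,vel=250)
o=get_obs();print(o['time_s'],o['tool_pos'],o['joint_positions'],o['ft_force'])
grab('top','t3.png')
E
```

```text
[ 0.60609681  0.34894537  0.85219168 -0.71900754  2.50646664  0.518556  ] [421.64150441 212.9140599  243.43502884]
20.4417 [422.15110214 212.80260976 245.58107802] [ 0.60530397  0.36245163  1.20660496 -0.50415755  2.19916682  0.81903851] [-0.20748272  0.99654567  1.00738489]
```

View pics/t3.png

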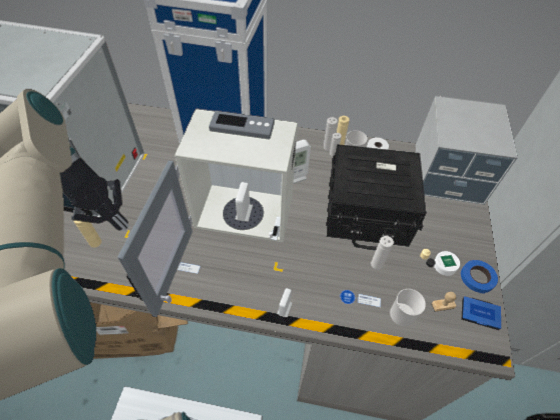

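The gripper is on the door's outer side at (125,215), the door hasn't moved, and the hygrometer stands centred on the plate at (243,205). Now I swing the door in.

```bash
python3 - <<'E'
from h import *
for a in np.arange(1.8,0.19,-0.16):
    p,q=doorpt(a)
    servo_line(p,vel=90,rotation=q)
    o=get_obs();print(round(a,2),np.round(o['ft_force'],1),round(o['time_s'],1),(o['tool_pos']-p).round(1))
    if np.linalg.norm(o['ft_force'])>20: print('stop');break
sleep(.3);print(get_obs()['ft_force'])
E
```

```text
1.8 [ 0.6  0.5 -0.7] 20.9 [0.1 0.3 1.1]
1.64 [0.2 0.4 0.7] 21.4 [0.2 0.3 0.3]
1.48 [-0.7  0.1 -0.4] 21.8 [0.1 0.3 0.2]
1.32 [0.5 0.1 0.5] 22.3 [0.1 0.3 0.1]
1.16 [ 0.2 -0.8 -0.1] 22.7 [0.1 0.3 0.1]
1.0 [-0.3 -0.3  0.4] 23.2 [-0.   0.3  0.1]
0.84 [-1.4  0.5 -0.4] 23.6 [-0.1  0.2  0.1]
0.68 [-0.7  0.5 -0.2] 24.1 [-0.1  0.2 -0. ]
0.52 [0.9 0.4 0.4] 24.5 [-0.2  0.2 -0.1]
0.36 [-0.9  0.  -0.8] 25.0 [-0.3  0.3 -0.3]
0.2 [ 0.7  0.2 -0.5] 25.4 [-0.3  0.4 -0.3]
[ 0.37752577 -0.75933276  0.22857627]
```

```bash
python3 - <<'E'
from h import *
t=cv2.imread('pics/t3.png');n=grab('top','t4.png')['pixels']
print('old door area gray before/after',t[190:250,150:165].mean((0,1)),n[190:250,150:165].mean((0,1)))
def F(k=4):
    v=[]
    for _ in range(k): sleep(.015); v.append(get_obs()['ft_force'][0])
    return -np.mean(v)
b=F(8);pk=0;a=.2;log=[]
while a>-0.06:
    da=.008 if (a>.13 and pk<3) else .003
    a-=da; p,q=doorpt(a); servo_line(p,vel=25,rotation=q)
    f=F()-b; log.append((round(a,3),round(f,1))); pk=max(pk,f)
    if f>20: print('too hard');break
    if pk>5 and f<.45*pk: print('snap');break
print(log,get_obs()['time_s'])
E
```

```text
old door area gray before/after [119.71888889 115.06222222 113.69777778] [136.35333333 150.79777778 156.46333333]
snap
[(0.192, np.float64(-0.5)), (0.184, np.float64(0.1)), (0.176, np.float64(-0.4)), (0.168, np.float64(0.1)), (0.16, np.float64(-0.4)), (0.152, np.float64(0.3)), (0.144, np.float64(-0.3)), (0.136, np.float64(6.6)), (0.133, np.float64(9.4)), (0.13, np.float64(9.8)), (0.127, np.float64(9.8)), (0.124, np.float64(10.0)), (0.121, np.float64(10.4)), (0.118, np.float64(9.1)), (0.115, np.float64(8.9)), (0.112, np.float64(7.6)), (0.109, np.float64(6.7)), (0.106, np.float64(5.5)), (0.103, np.float64(4.5))] 31.925
```

The roller is past its crest but the door isn't home yet, so I continue gently until it drops away and the stop is felt.

```bash
python3 - <<'E'
from h import *
def F(k=4):
    v=[]
    for _ in range(k): sleep(.015); v.append(get_obs()['ft_force'][0])
    return -np.mean(v)
a=.103;log=[];low=False
while a>0.0:
    a-=.003; p,q=doorpt(a); servo_line(p,vel=15,rotation=q)
    f=F(); log.append((round(a,3),round(float(f),1)))
    low=low or f<1.2
    if f>16 or (low and f>5): break
print(log,get_obs()['time_s'])
E
```

```text
[(0.1, 2.6), (0.097, 1.5), (0.094, 0.2), (0.091, 0.1), (0.088, -0.1), (0.085, 0.2), (0.082, -0.0), (0.079, 0.1), (0.076, 5.4)] 34.775
```

The roller began at 0.136 and the firm stop came 0.060 later, exactly as described, so the door snapped home. I'll back off and check that it holds.

```bash
python3 - <<'E'
from h import *
p,q=doorpt(.076,gap=12); servo_line(p,vel=40)
a=grab('top')['pixels']
p=get_obs()['tool_pos']; servo_line([430,p[1],330],vel=200)
servo_line([330,p[1]-0,400],vel=200)
sleep(.5); o=get_obs();print(o['tool_pos'],o['ft_force'],o['time_s'])
d=grab('top','t5.png');e=grab('scene','s5.png')
for n,P in(('hinge top',[572,131,306]),):
    for aa in(0.0,.07,.14):
        r=np.array([572-264*np.sin(aa),131-264*np.cos(aa),306]);print(aa,proj(d,r),proj(e,r))
v=np.hstack([cv2.resize(e['pixels'][80:280,190:380],(380,400),interpolation=2),cv2.resize(d['pixels'][100:300,150:350],(400,400),interpolation=2)])
cv2.imwrite('pics/c5.png',v)
E
```

```text
Traceback (most recent call last):
workcell.MotionError: the arm cannot follow that straight line within its joint ranges
```

```bash
python3 - <<'E'
from h import *
p=get_obs()['tool_pos']
for t in([430,p[1],300],[460,p[1],330]):
    try: servo_line(t,vel=150);break
    except MotionError: pass
else:
    servo_line(p+[-25,0,60],vel=100)
j=get_obs()['joint_positions'].copy();j[0]+=1.0   # swing left, away in front of chamber
p=get_obs()['tool_pos'];print(p)
servo_line([p[0]-20,p[1],p[2]+150],vel=200); j=get_obs()['joint_positions'].copy(); j[0]+=1.1; set_joints(j)
sleep(.3); o=get_obs();print(o['tool_pos'],o['ft_force'],o['time_s'])
d=grab('top','t5.png');e=grab('scene','s5.png')
for aa in(0.0,.07,.14):
    r=np.array([572-264*np.sin(aa),131-264*np.cos(aa),306]);print(aa,proj(d,r),proj(e,r))
v=np.hstack([cv2.resize(e['pixels'][80:280,190:380],(380,400),interpolation=2),cv2.resize(d['pixels'][100:300,150:350],(400,400),interpolation=2)])
cv2.imwrite('pics/c5.png',v)
E
```

```text
[430.0927225  -35.9676776  298.62904214]
[218.47747918 349.00433932 447.52737195] [-0.255575   -0.6097149   0.20826513] 39.2083
0.0 [287.82899837 176.212629  ] [266.23799477 172.92147028]
0.07 [286.11622523 182.46638705] [258.54747987 175.78603519]
0.14 [283.7775712  188.75091827] [250.50453961 178.31673046]
```

View pics/c5.png

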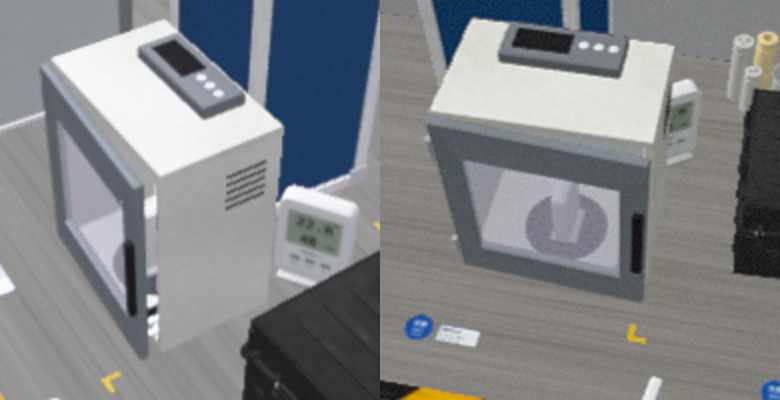

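The last crop shows the door holding by itself at about 0.05 rad, its free top corner at scene (261,173). A sprung-back door would show near column 254. Through the window the hygrometer stands upright, centred on the plate, and the arm is clear.

```bash
python3 -c "
from h import *
print(job_done())"
```

```text
the job is handed in; nothing more can be done
None
```

I stood the middle-sized hygrometer upright in the middle of the plate, left the sleeve where it was, and pushed the door until its catch snapped and held it; pushing peaked at about 10 N, and I handed the job in at about 39 s.

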